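# Tip the rinsed mill ball into the gauge and close it with the ratchet

### The arm

A 6-joint arm with a two-finger parallel gripper is mounted at the origin on the work surface. World frame = base frame: x ahead of the robot, y to its left, z up, the work surface at z = 0. Lengths are in m, angles in rad, forces in N, time in s.
With the tool pointing down it reaches from about 0.3 to 0.875 m from the base axis. Payload 6.4 kg.
Tool frame: the origin (TCP) lies between the finger pads; the fingertips stand ctrl.tip_extent ahead of it and the grasp point (between the pads) is the TCP (ctrl.tip_extent is the distance from the TCP to the fingertips, in m); z points along the fingers, y is the line along which they close (so a half turn about z gives the same grasp; the last joint's range is limited). The gripper opens to 85 mm and grips with 20 to 120 N. Pads are 22 mm wide; open, the fingers measure 114 mm over their backs; the gripper's body (76 mm by 85 mm) begins 54 mm behind the grasp point. The pads swing forward as they close: fully open they stand 13 mm farther back than shut.
Start: joints at [0.932, 0.181, 1.607, -0, 1.354, -0.206], TCP at [0.241, 0.522, 0.25] pointing down, gripper open.
Joint ranges: [-2.99, 2.99], [-0.89, 2.07], [0.3, 2.58], [-1.14, 4.28], [0, 2.63], [-3.12, 3.12]. Speed limits (rad/s): [2.57, 2.57, 3.01, 3.14, 3.14, 3.14].

### API

Orientations are given as a unit quaternion [w, x, y, z].
In Python, from bench import ctrl gives the robot as it stands.
- The arm moves only by the tool send_rows, never from a script. Its arguments are lists of equal length, an entry for each row: "dr": the turn, a rotation vector about the tool's x, y, z in units of 6 degrees (1.0 is 6 degrees), a list of three; "xyz": the shift along the tool's x, y, z in cm, a list of three; "jaw": the opening in per cent of the stroke, from 0 (shut) to 100 (fully open). In form: {"dr": [[wx, wy, wz], ...], "xyz": [[dx, dy, dz], ...], "jaw": [jaw, ...]}. A call has exactly 8 rows; each row is the pose to reach, as a shift and turn from the pose commanded when the call began, along the tool's axes at that moment; what a row does not reach only later rows make up. A row lasts 1/8 s, in which the tool goes at most 62.5 mm and 10.7 degrees, less where a joint would pass 70% of its speed; a pose out of reach is approached as far as the arm can. A call with a gripper value outside its range is refused whole. The fingers move at their own pace and stop on an object; the grip force is fixed at half the most. Time passes only in rows, so rows that repeat a pose let the fingers close, or fill a call up. It gives the time, the measured TCP pose, the force, the opening and the grip force at its end, in the units of the state.
- ctrl.get_obs(): the state, without advancing time (a new reading comes with each control period).
- ctrl.camera(name): name is "side" or "top"; returns the picture (420x560x3 uint8, red, green, blue); there is no depth.
- ctrl.calibration(name): a dict with "camera_matrix" (3x3 intrinsics, pixels), "D" ([k1, k2, p1, p2, k3] as OpenCV has them; the pictures are not rectified), "world_from_camera" (4x4, takes a point from camera to world coordinates). Camera axes: x right, y up, looking along -z (the intrinsics and any distortion apply to the point x, -y, -z); pixel columns grow to the right and rows downward; lengths in m; the calibration is good to about 2 mm. A picture is of the moment at which its call begins. calibration takes no time and is no camera call.
- ctrl.hand_in(): hands the job in; it is judged then, once.
The state is a dict: "time_s": time; "q": joint angles; "dq": joint speeds; "joint_efforts": joint torques, N m; "eef_pos": TCP position; "eef_rot": TCP orientation; "wrist_force": force on the tool from outside, world axes, zero at the start; "torque": the same for the moment, N m; "opening": opening from 0.0 (shut) to 1.0 (fully open); "grasp_force": force on a finger pad.
Only numpy, scipy, OpenCV 4.12 (cv2) and the standard library are available. Lean on these libraries where they do the work, as an engineer would, in place of code of your own. Each camera call takes 0.05 s, during which the arm holds its last target. There are 200 camera calls.

### The job

Lift the handle of the wire rinse basket so that the mill ball rolls out through the spout and down the groove into the gauge, without touching the ball, and put the basket back down level. Then turn the gauge's red ratchet cap clockwise, regripping as needed, until it slips with the spindle pressing on the ball; stop within half a turn of slipping, let go and leave the ball clamped. Leave the other things on the bench where they are.

Things in the scene. Friction and masses are not known exactly. Their poses are not given: they have to be found in the camera images.
- station: grey base plate of the ball-checking station, 215 x 440 x 20 mm, fixed to the bench at a place and yaw that vary. Origin on the bench below the gauge's anvil; x away from the robot, y from the gauge along the plate to the basket, z up. In this frame the anvil's centre is at (0, 0, 80 mm); gauge at y = 0, basket and handle at y = 140 to 395 mm, both centred near x = -17 mm.
- basket (a joint): tipping angle (rad) of the wire-mesh basket: 0 = level on its rest post, up to 1.1 as the handle end is lifted. Turns freely; falls back when let go. Basket 104 wide x 130 long x 60 mm deep, 0.35 kg, with a 76 mm notched spout at the gauge end; a 4 mm sill in the spout holds the ball until it is tipped by about 0.6 rad.
- basket_hinge (a point): point on the basket's tipping axis, at the spout's lip, 130 mm above the bench. Axes turn with the basket: x = tipping axis (a positive turn about it lifts the handle), y = from spout to handle, z = up when level.
- basket_grip (a point): middle of the basket's straight blue handle grip: a bar 18 mm wide (x), 100 mm long (y), 22 mm high (z), 203 mm along y and 30 mm up from basket_hinge; axes as basket_hinge, turning with the basket.
- ball: white porcelain mill ball, 60 mm in diameter, about 0.26 kg; origin at its centre. At the start it lies in the basket. Do not handle it.
- seat (a point): the ball's centre when it has rolled down the groove to the stop and lies on the anvil. Its z is the gauge axis, which leans about 35 degrees from vertical to the robot's side (-x of the station) and points out through the cap; y points up the groove (6 degrees of slope) to the basket.
- spindle: steel spindle, 18 mm in diameter; origin at the centre of its flat lower face, which presses on the ball; z = gauge axis, as seat. It starts 2.5 to 6.5 mm short of a seated ball and is fed by the thimble.
- cap_top (a point): centre of the top face of the red ratchet cap at the upper end of the gauge: ribbed cylinder, 38 mm in diameter, 52 mm long, reaching from here along -z. z = gauge axis, outwards; x (white line) and y turn with the cap. Hold it by its upper 45 mm, in line with its axis; 2 mm below it comes the thimble, which must stay free. The cap moves along its axis with the spindle.
- ratchet (a joint): slip (rad) of the cap on the thimble, 0 at the start, growing clockwise. The cap carries the thimble along until the spindle presses the ball with about 25 N (more if the cap is also pushed down); then it slips at 0.09 N m: the thimble stops, the cap turns on and this value grows. Held back along its axis with 20 N or more instead of followed, it slips too soon.
- screw (a joint): turn (rad) of the thimble, a steel sleeve 42 mm in diameter, 36 mm long with black marks below the cap. Grows as it is turned clockwise (looking down on the cap), closing the gauge by 1.5 mm per rad against 0.055 N m of friction; 1.7 to 4.3 rad reach the ball, under 1 rad more presses it until the ratchet slips. Turning back opens it. It stays where it is left.
- jar: bystander: white plastic jar, black lid, 64 mm in diameter, 85 mm high; origin under its centre.
- beaker: bystander: glass beaker, 72 mm in diameter, 90 mm high; origin under its centre.
- wash_bottle: bystander: blue bottle, red cap, 60 mm in diameter, 150 mm high; origin under its centre.
- spatula: bystander: spatula lying on the bench; origin under its middle.
- mortar: bystander: white porcelain bowl, 110 mm in diameter, 60 mm high; origin under its centre.
- wrench: bystander: wrench lying on the bench; origin under its middle.
- mill_jar: bystander: steel mill jar, 90 mm in diameter, 100 mm high; origin under its centre.
Things that resemble listed ones, but are neither listed nor needed, are in the scene too. What is shaped like the ball but pink is not meant.

How it is judged:
By the outcome, as a careful person would: the job done as asked, in the order asked, and still so for the second after the job is handed in, with the robot touching nothing.
It also fails if it takes over 72 s, if anything falls off the work surface, if the arm or the gripper's body presses on something with over 40 N, if the wrist force passes 120 N, or if a joint passes its speed limit or range.

## Working session

There is one attempt and no reset: what is moved stays moved. The work goes in short steps, Python scripts to look and compute and a tool call to move; the robot and the scene stay as the last step left them, time stands still between calls to the robot, and variables do not carry over. Pictures are saved under pics/ and viewed, at most 10 in all, crops included, and the job is handed in when it is done.

Besides the shell and the picture viewer there is one more tool, called after "Request:" as name(argument=value, ...), one argument or row to a line, values as JSON. send_rows: Moves the arm, as the interface text tells. Its arguments: {"type":"object","properties":{"dr":{"type":"array","items":{"type":"array","items":{"type":"number"}}},"xyz":{"type":"array","items":{"type":"array","items":{"type":"number"}}},"jaw":{"type":"array","items":{"type":"number"}}},"required":["dr","xyz","jaw"]}

```bash
ls; mkdir -p pics; python3 - <<'E'
from bench import ctrl
import cv2,numpy as np
np.set_printoptions(precision=4,suppress=True)
for n in("side","top"):
    im=ctrl.camera(n);cv2.imwrite(f"pics/{n}0.png",im[:,:,::-1]);c=ctrl.calibration(n);print(c)
o=ctrl.get_obs();print(o,ctrl.tip_extent)
E
```

```text
pics
{'camera_matrix': array([[455.3514,   0.    , 276.5289],
       [  0.    , 455.3514, 205.9136],
       [  0.    ,   0.    ,   1.    ]]), 'D': array([-0.1366,  0.    ,  0.    ,  0.    ,  0.    ]), 'world_from_camera': array([[-0.953 ,  0.1752, -0.2473,  0.1839],
       [-0.302 , -0.4799,  0.8237,  1.1516],
       [ 0.0256,  0.8596,  0.5102,  0.8819],
       [ 0.    ,  0.    ,  0.    ,  1.    ]])}
{'camera_matrix': array([[474.784 ,   0.    , 280.8044],
       [  0.    , 474.784 , 209.1125],
       [  0.    ,   0.    ,   1.    ]]), 'D': array([0.0207, 0.    , 0.    , 0.    , 0.    ]), 'world_from_camera': array([[-0.0163,  0.9859, -0.1668,  0.2984],
       [-0.9998, -0.0175, -0.0056,  0.0033],
       [-0.0085,  0.1667,  0.986 ,  1.5369],
       [ 0.    ,  0.    ,  0.    ,  1.    ]])}
{'time_s': 0.1, 'q': array([ 0.9317,  0.1815,  1.6078, -0.    ,  1.3538, -0.2063]), 'dq': array([ 0.0011, -0.0018, -0.0012,  0.0019, -0.0005, -0.001 ]), 'joint_efforts': array([  0.0005, -44.5874, -35.2237,  -0.0002,   0.004 ,  -0.    ]), 'eef_pos': array([0.2409, 0.5216, 0.2495]), 'eef_rot': array([-0.0003,  0.2147,  0.9767, -0.0007]), 'wrist_force': array([-0.144 ,  0.1579,  0.177 ]), 'torque': array([0.0059, 0.0475, 0.041 ]), 'grasp_force': 0.0, 'opening': 1.0014114803460663} 0.019
```

View pics/side0.png

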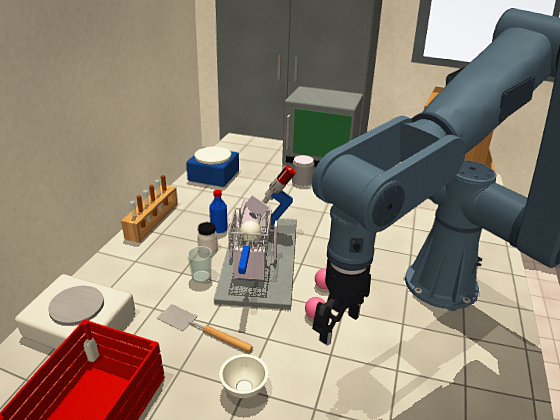

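View pics/top0.png

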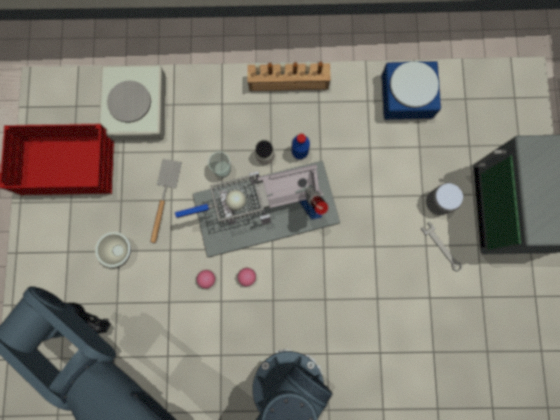

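The side view shows the station at about (255,240), with the blue grip at (244,258), the white ball at (250,228) and the red cap at (286,177). The top view has the grip at (191,211), the ball at (236,200) and the cap at (319,205). The pink balls at (206,279) and (247,277) in the top view, and the red bottle cap at (301,139), are look-alikes. The white ball inside the mesh basket and the red cap on the gauge fit the description. I'll confirm both in an enlarged crop.

```bash
python3 - <<'E'
import cv2,numpy as np
a=cv2.imread("pics/side0.png")[155:310,205:310];b=cv2.imread("pics/top0.png")[155:260,170:345]
a=cv2.resize(a,None,fx=3.4,fy=3.4,interpolation=cv2.INTER_CUBIC);b=cv2.resize(b,None,fx=2.5,fy=2.5,interpolation=cv2.INTER_CUBIC)
W=np.zeros((530,800,3),np.uint8);W[:a.shape[0],:a.shape[1]]=a[:530];W[:b.shape[0],360:360+b.shape[1]]=b[:,:440];cv2.imwrite("pics/crop0.png",W)
for n in("side","top"):
    im=cv2.imread(f"pics/{n}0.png");h=cv2.cvtColor(im,cv2.COLOR_BGR2HSV)
    for nm,m in(("red",((h[...,0]<6)|(h[...,0]>175))&(h[...,1]>170)&(h[...,2]>70)),("blue",(h[...,0]>105)&(h[...,0]<130)&(h[...,1]>150)&(h[...,2]>60))):
        k,l,s,c=cv2.connectedComponentsWithStats(m.astype(np.uint8))
        for i in range(1,k):
            if s[i,4]>25:
                p=np.argwhere(l==i)[:,::-1].astype(np.float32);print(n,nm,s[i],c[i].round(1),cv2.minAreaRect(p))
E
```

```text
side red [277 165  19  20 112] [286.5 174. ] ((285.5, 174.5), (11.31370735168457, 18.384775161743164), 45.0)
side red [214 190   8   7  46] [217.1 192.9] ((217.5, 193.0), (7.0, 6.0), 0.0)
side red [    0   319   165   101 10426] [ 92.4 378.8] ((82.0, 369.0), (164.0, 100.0), 0.0)
side blue [187 152  52  34 867] [208.2 171.2] ((213.28358459472656, 169.94383239746094), (31.981201171875, 52.499420166015625), 83.9909896850586)
side blue [271 192  22  33 315] [280.3 205.1] ((275.058837890625, 205.7647247314453), (20.17453384399414, 32.97343063354492), 40.60129928588867)
side blue [210 197  17  36 485] [218.6 214.6] ((218.0, 214.5), (35.0, 16.0), 90.0)
side blue [239 245  11  29 204] [243.7 259.2] ((243.6538543701172, 259.23077392578125), (7.2562971115112305, 28.43684196472168), 11.309932708740234)
top red [ 21 125  57   3  60] [ 48.6 126. ] ((49.000335693359375, 126.0181884765625), (1.0543711185455322, 55.99074172973633), 88.9583740234375)
top red [   0  125  113   68 4878] [ 63.5 162.2] ((56.208003997802734, 156.64401245117188), (111.06192016601562, 66.56147766113281), 2.223961114883423)

[... 372 characters left out ...]
ed [315 200  12  14  97] [320.8 206.5] ((320.5, 206.5), (13.0, 11.0), 90.0)
top blue [427  63  10   8  36] [432.8  65.2] ((433.0076904296875, 64.5615463256836), (11.401754379272461, 4.911524772644043), 37.87498474121094)
top blue [386  64  53  48 512] [404.8  97.1] ((412.0004577636719, 87.01560974121094), (47.508056640625, 51.41240310668945), 88.21009063720703)
top blue [293 140  16  17 169] [300.6 147.3] ((300.5, 148.0), (16.0, 15.0), 90.0)
top blue [176 205  32  11 139] [192.4 210.3] ((191.59344482421875, 210.83383178710938), (5.084449768066406, 31.73929214477539), 74.35775756835938)
top blue [310 210   8   8  36] [312.9 214. ] ((312.5, 214.0), (9.192388534545898, 4.949747562408447), 45.0)
```

View pics/crop0.png

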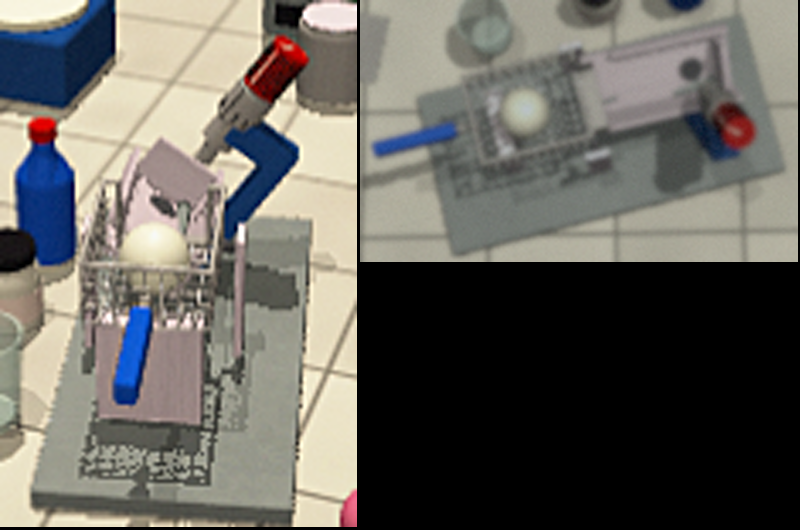

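The crop confirms it: white ball in the basket, blue grip bar, and red ribbed cap at the gauge's upper end. Next I'll triangulate.

```bash
cat > h.py <<'E'
from bench import ctrl
import cv2,numpy as np
from scipy.spatial.transform import Rotation as R
np.set_printoptions(precision=4,suppress=True)
C={n:ctrl.calibration(n) for n in("side","top")}
def ray(n,p):
    c=C[n];u=cv2.undistortPoints(np.float64([[p]]),c["camera_matrix"],c["D"])[0,0];T=c["world_from_camera"]
    d=T[:3,:3]@[u[0],-u[1],-1];return T[:3,3],d/np.linalg.norm(d)
def plane(n,p,z):
    o,d=ray(n,p);return o+d*(z-o[2])/d[2]
def tri(ps,pt):
    (a,d),(b,e)=ray("side",ps),ray("top",pt)
    s=np.linalg.lstsq(np.c_[d,-e],b-a,rcond=None)[0];p,q=a+d*s[0],b+e*s[1];return (p+q)/2,np.linalg.norm(p-q)
def proj(n,P):
    c=C[n];T=np.linalg.inv(c["world_from_camera"]);X=T[:3,:3]@np.asarray(P)+T[:3,3]
    return cv2.projectPoints(np.float64([[X[0],-X[1],-X[2]]]),np.zeros(3),np.zeros(3),c["camera_matrix"],c["D"])[0].ravel()
E
python3 - <<'E'
from h import *
print("grip",tri((243.7,259.2),(191.8,210.6)))
S=lambda x,y:(205+x/3.4,155+y/3.4)
T=lambda x,y:(170+(x-360)/2.5,155+y/2.5)
print("ball",tri(S(154,257),T(525,112)))
g=[tri(S(*a),T(*b)) for a,b in(((141,310),(454,130)),((124,388),(376,149)))];print("grip ends",g)
d=g[0][0]-g[1][0];print("yaw",np.degrees(np.arctan2(d[1],d[0])))
print("cap top",tri(S(291,51),T(739,129)),"capmid",tri((286.5,174),(320.8,206.5)))
P=[plane("top",T(*q),.02) for q in((416,97),(457,250),(783,168),(742,15))];print(np.array(P))
Q=[plane("side",S(*q),.02) for q in((312,219),(274,218),(32,490),(294,508))];print(np.array(Q))
for i in range(4):
    e=P[(i+1)%4]-P[i];print(np.linalg.norm(e),np.degrees(np.arctan2(e[1],e[0])))
E
```

```text
grip (array([0.5319, 0.2732, 0.1597]), np.float64(0.0006472910293363258))
ball (array([0.5619, 0.143 , 0.1602]), np.float64(0.0008052352906417115))
grip ends [(array([0.5413, 0.2258, 0.1667]), np.float64(0.0021314300623180827)), (array([0.5205, 0.3175, 0.1633]), np.float64(0.001201609247491075))]
yaw -77.18324278496164
cap top (array([ 0.5196, -0.1023,  0.2463]), np.float64(0.0042362215765448)) capmid (array([ 0.5273, -0.1006,  0.2304]), np.float64(0.005021335184357871))
[[ 0.6107  0.2993  0.02  ]
 [ 0.4106  0.244   0.02  ]
 [ 0.5089 -0.1754  0.02  ]
 [ 0.7132 -0.129   0.02  ]]
[[ 0.5059 -0.1751  0.02  ]
 [ 0.5438 -0.1635  0.02  ]
 [ 0.6107  0.2998  0.02  ]
 [ 0.4037  0.2494  0.02  ]]
0.20762215230287237 -164.55061826462537
0.43082336433978013 -76.81365445627937
0.20950386066314522 12.813311203388968
0.4403904979070949 103.45165056281104
```

```bash
cat >> h.py <<'E'
yaw=np.radians(13.1)
ex=np.array([np.cos(yaw),np.sin(yaw),0]);ey=np.array([-np.sin(yaw),np.cos(yaw),0]);ez=np.array([0,0,1.])
grip=np.array([.532,.2732,.160])
O=grip+.017*ex-.345*ey;O[2]=0
Rg=np.c_[ey,ex,-ez]
def rel(p,Rt,p0=None,R0=None):
    o=ctrl.get_obs();p0=o["eef_pos"] if p0 is None else p0
    q=o["eef_rot"];R0=R.from_quat([q[1],q[2],q[3],q[0]]).as_matrix() if R0 is None else R0
    return R.from_matrix(R0.T@Rt).as_rotvec()/np.radians(6), R0.T@(p-p0)/.01
def st():
    o=ctrl.get_obs();print({k:o[k] for k in("time_s","q","eef_pos","eef_rot","wrist_force","torque","opening","grasp_force")})
E
python3 - <<'E'
from h import *
t=grip+.01*ey+[0,0,.003]
print("above",rel(t+[0,0,.08],Rg)); print(O)
L,h=.213,.033
for th in np.arange(.1,.91,.1):
    c,s=np.cos(th),np.sin(th);print(th,"dr",th/np.radians(6),"x",100*(L*(c-1)-h*s),"z",100*(-L*s-h*(c-1)))
E
```

```text
above (array([-0.0149,  0.004 ,  8.6839]), array([-36.234 ,  -9.5521,   0.6528]))
[ 0.6268 -0.059   0.    ]
0.1 dr 0.954929658551372 x -0.43586155451258296 z -2.109965519994925
0.2 dr 1.909859317102744 x -1.0801906836052553 z -4.165876452810901
0.30000000000000004 dr 2.8647889756541165 x -1.9265494636070135 z -6.147190816001033
0.4 dr 3.819718634205488 x -2.966481357357094 z -8.034111971383776
0.5 dr 4.77464829275686 x -4.18959570912893 z -9.807786426507754
0.6 dr 5.729577951308231 x -5.583671564627468 z -11.450492212516192
0.7000000000000001 dr 6.684507609859605 x -7.134779778724779 z -12.945815956201635
0.8 dr 7.639437268410976 x -8.827422190873802 z -14.278816877005479
0.9 dr 8.594366926962348 x -10.644686477605545 z -15.436176070358588
```

Request:
send_rows(
  dr=[
    [0,0,1.1],
    [0,0,2.2],
    [0,0,3.3],
    [0,0,4.4],
    [0,0,5.5],
    [0,0,6.6],
    [0,0,7.7],
    [0,0,8.7],
  ],
  xyz=[
    [-4.5,-1.2,0],
    [-9,-2.4,0.1],
    [-13.5,-3.6,0.2],
    [-18,-4.8,0.3],
    [-22.5,-6,0.4],
    [-27,-7.2,0.5],
    [-31.6,-8.4,0.6],
    [-36.2,-9.6,0.7],
  ],
  jaw=[100,100,100,100,100,100,100,100],
)

```text
time_s: 1.1
eef_pos: [0.5303, 0.2819, 0.2428]
eef_rot: [-0.0, 0.624, 0.782, -0.0]
wrist_force: [-0.6, -0.6, 0.1]
opening: 1.003
grasp_force: 0.0
```

```bash
python3 - <<'E'
from h import *
st();t=grip+.01*ey+[0,0,.003];print(rel(t,Rg))
n="side";im=ctrl.camera(n)[150:310,170:330];cv2.imwrite("pics/s1.png",cv2.resize(im[:,:,::-1],None,fx=3.5,fy=3.5,interpolation=2))
E
```

```text
{'time_s': 1.1, 'q': array([0.291 , 0.2438, 1.5475, 0.0001, 1.3511, 0.0677]), 'eef_pos': array([0.5303, 0.2819, 0.2428]), 'eef_rot': array([-0.0002,  0.6239,  0.7815, -0.0003]), 'wrist_force': array([-0.6018, -0.5894,  0.1253]), 'torque': array([-0.0032, -0.0205, -0.0032]), 'opening': 1.0026549418074404, 'grasp_force': 0.0}
(array([-0.0072, -0.0003, -0.0506]), array([ 0.1185, -0.0271,  7.983 ]))
```

View pics/s1.png

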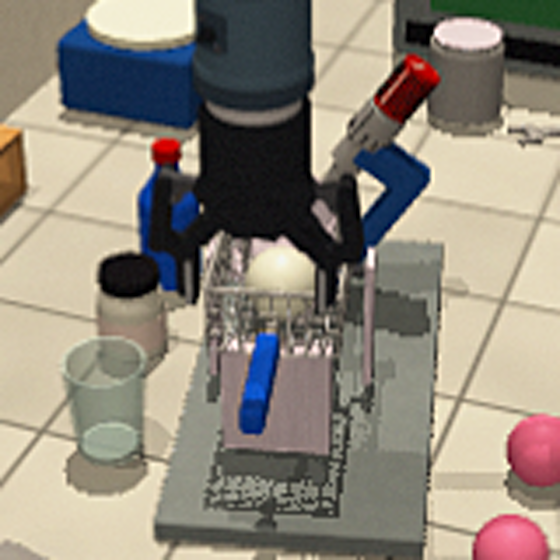

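The gripper is centred over the blue grip at about (260,385), with the fingers at (190,290) and (330,285) on either side. Next it goes down and closes.

Request:
send_rows(
  dr=[
    [0,0,0],
    [0,0,0],
    [0,0,0],
    [0,0,0],
    [0,0,0],
    [0,0,0],
    [0,0,0],
    [0,0,0],
  ],
  xyz=[
    [0,0,1.5],
    [0.1,0,3],
    [0.1,0,4.5],
    [0.1,0,6],
    [0.1,0,7.2],
    [0.1,0,8],
    [0.1,0,8],
    [0.1,0,8],
  ],
  jaw=[100,100,100,100,100,80,0,0],
)

```text
time_s: 2.15
eef_pos: [0.5297, 0.2841, 0.1639]
eef_rot: [0.0, 0.623, 0.783, 0.0]
wrist_force: [-0.0, -0.0, -0.5]
opening: 0.38
grasp_force: 0.0
```

Request:
send_rows(
  dr=[
    [0,0,0],
    [0,0,0],
    [0,0,0],
    [0,0,0],
    [0,0,0],
    [0,0,0],
    [0,0,0],
    [0,0,0],
  ],
  xyz=[
    [0,0,0],
    [0,0,0],
    [0,0,0],
    [0,0,0],
    [0,0,0],
    [0,0,0],
    [0,0,0],
    [0,0,0],
  ],
  jaw=[0,0,0,0,0,0,0,0],
)

```text
time_s: 3.15
eef_pos: [0.5291, 0.284, 0.1642]
eef_rot: [0.0, 0.622, 0.783, -0.0]
wrist_force: [-4.6, -1.8, 5.8]
opening: 0.2
grasp_force: 59.5
```

Request:
send_rows(
  dr=[
    [0,0.48,0],
    [0,0.95,0],
    [0,1.43,0],
    [0,1.91,0],
    [0,2.39,0],
    [0,2.86,0],
    [0,3.34,0],
    [0,3.82,0],
  ],
  xyz=[
    [-0.2,0,-1.06],
    [-0.44,0,-2.11],
    [-0.73,0,-3.15],
    [-1.08,0,-4.17],
    [-1.48,0,-5.17],
    [-1.93,0,-6.15],
    [-2.42,0,-7.1],
    [-2.97,0,-8.03],
  ],
  jaw=[0,0,0,0,0,0,0,0],
)

```text
time_s: 4.15
eef_pos: [0.536, 0.2549, 0.244]
eef_rot: [-0.156, 0.61, 0.767, 0.124]
wrist_force: [0.0, -0.3, -1.9]
opening: 0.197
grasp_force: 59.5
```

Request:
send_rows(
  dr=[
    [0,0.48,0],
    [0,0.95,0],
    [0,1.43,0],
    [0,1.72,0],
    [0,2.01,0],
    [0,2.29,0],
    [0,2.58,0],
    [0,2.86,0],
  ],
  xyz=[
    [-0.2,0,-1.06],
    [-0.44,0,-2.11],
    [-0.73,0,-3.15],
    [-0.94,0,-3.76],
    [-1.16,0,-4.37],
    [-1.4,0,-4.97],
    [-1.65,0,-5.57],
    [-1.93,0,-6.15],
  ],
  jaw=[0,0,0,0,0,0,0,0],
)

```text
time_s: 5.15
eef_pos: [0.5457, 0.2142, 0.2931]
eef_rot: [-0.269, 0.585, 0.735, 0.214]
wrist_force: [2.9, 2.1, -0.6]
opening: 0.201
grasp_force: 59.6
```

```bash
python3 - <<'E'
from h import *
st()
a=ctrl.camera("side")[130:300,190:320][:,:,::-1];b=ctrl.camera("top")[150:260,170:345][:,:,::-1]
a=cv2.resize(a,None,fx=2.6,fy=2.6,interpolation=2);b=cv2.resize(b,None,fx=2.5,fy=2.5,interpolation=2)
W=np.zeros((442,338+438,3),np.uint8);W[:,:338]=a;W[:275,338:]=b[:,:438];cv2.imwrite("pics/s2.png",W)
E
```

```text
{'time_s': 5.15, 'q': array([-0.1578,  0.2383,  1.5969,  0.6419,  1.6043, -0.4621]), 'eef_pos': array([0.5457, 0.2142, 0.2931]), 'eef_rot': array([-0.2686,  0.5846,  0.735 ,  0.2141]), 'wrist_force': array([ 2.8706,  2.0634, -0.6115]), 'torque': array([-0.3104, -0.2124,  0.1209]), 'opening': 0.20136064764669004, 'grasp_force': 59.61818754673004}
```

View pics/s2.png

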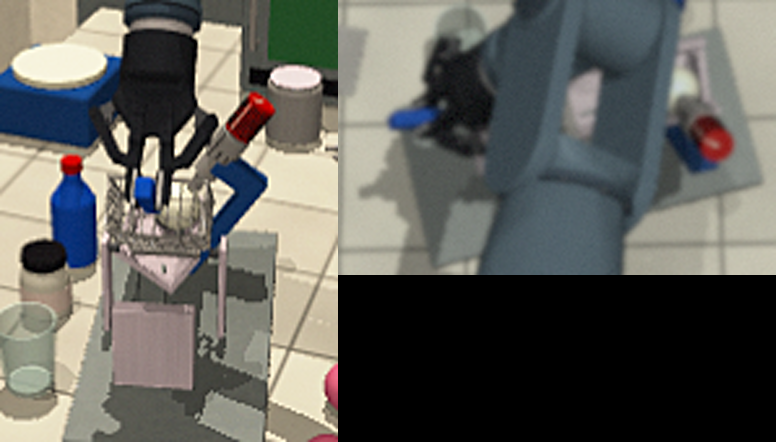

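The top view shows the ball out of the basket and in the groove by the gauge, at about (684,82) in the crop. Now I'll lower the basket along the same arc.

Request:
send_rows(
  dr=[
    [0,-0.48,0],
    [0,-0.95,0],
    [0,-1.43,0],
    [0,-1.91,0],
    [0,-2.39,0],
    [0,-2.86,0],
    [0,-3.34,0],
    [0,-3.34,0],
  ],
  xyz=[
    [0.14,0,1.07],
    [0.22,0,2.14],
    [0.25,0,3.22],
    [0.23,0,4.3],
    [0.15,0,5.37],
    [0.02,0,6.44],
    [-0.16,0,7.5],
    [-0.16,0,7.5],
  ],
  jaw=[0,0,0,0,0,0,0,0],
)

```text
time_s: 6.25
eef_pos: [0.5345, 0.2609, 0.2336]
eef_rot: [-0.135, 0.612, 0.771, 0.108]
wrist_force: [2.6, -0.3, -0.8]
opening: 0.197
grasp_force: 59.7
```

```bash
python3 - <<'E'
from h import *
st()
print(rel(np.array([.5295,.284,.164]),Rg))
z=np.array([-.574,-.0857,.815]);s=O+.03*(z[0]*ex+z[1]*ey+z[2]*ez)+[0,0,.08];print(s,proj("top",s),proj("side",s))
E
```

```text
{'time_s': 6.25, 'q': array([ 0.0774,  0.225 ,  1.6271,  0.3517,  1.3569, -0.2385]), 'eef_pos': array([0.5345, 0.2609, 0.2336]), 'eef_rot': array([-0.1352,  0.6124,  0.7714,  0.1077]), 'wrist_force': array([ 2.5842, -0.3316, -0.7808]), 'torque': array([-0.402 , -0.4264,  0.1289]), 'opening': 0.19691905327591638, 'grasp_force': 59.663878083229065}
(array([ 0.0052, -3.3175,  0.0012]), array([-0.1423,  0.032 ,  7.348 ]))
[ 0.6106 -0.0654  0.1045] [305.3479 186.3325] [258.6753 208.797 ]
```

Request:
send_rows(
  dr=[
    [0,-0.48,0],
    [0,-0.95,0],
    [0,-1.43,0],
    [0,-1.91,0],
    [0,-2.39,0],
    [0,-2.86,0],
    [0,-3.15,0],
    [0,-3.33,0],
  ],
  xyz=[
    [0.14,0,1.07],
    [0.22,0,2.14],
    [0.25,0,3.22],
    [0.23,0,4.3],
    [0.15,0,5.37],
    [0.02,0,6.4],
    [-0.1,0,6.95],
    [-0.15,0,7.35],
  ],
  jaw=[0,0,0,0,0,0,0,0],
)

```text
time_s: 7.25
eef_pos: [0.5291, 0.2839, 0.1644]
eef_rot: [-0.001, 0.622, 0.783, 0.0]
wrist_force: [0.1, 4.4, -1.2]
opening: 0.2
grasp_force: 59.8
```

```bash
python3 - <<'E'
from h import *
st()
print(rel(np.array([.5295,.284,.164]),Rg))
E
```

```text
{'time_s': 7.25, 'q': array([0.2944, 0.3236, 1.6145, 0.0011, 1.204 , 0.0667]), 'eef_pos': array([0.5291, 0.2839, 0.1644]), 'eef_rot': array([-0.0006,  0.6223,  0.7827,  0.0001]), 'wrist_force': array([ 0.138 ,  4.4373, -1.1987]), 'torque': array([0.6359, 0.0011, 0.3063]), 'opening': 0.20022100251368458, 'grasp_force': 59.81192171573639}
(array([-0.0054, -0.0098, -0.0127]), array([0.0027, 0.0461, 0.0431]))
```

Back at the starting pose. I'll open, then withdraw upward.

Request:
send_rows(
  dr=[
    [0,0,0],
    [0,0,0],
    [0,0,0],
    [0,0,0],
    [0,0,0],
    [0,0,0],
    [0,0,0],
    [0,0,0],
  ],
  xyz=[
    [0,0,0],
    [0,0,0],
    [0,0,0],
    [0,0,0],
    [0,0,0],
    [0,0,0],
    [0,0,-0.5],
    [0,0,-2],
  ],
  jaw=[100,100,100,100,100,100,100,100],
)

```text
time_s: 8.25
eef_pos: [0.5289, 0.2833, 0.1847]
eef_rot: [-0.001, 0.622, 0.783, -0.0]
wrist_force: [0.2, -0.4, -0.0]
opening: 1.0
grasp_force: 0.0
```

Request:
send_rows(
  dr=[
    [0,0,0],
    [0,0,0],
    [0,0,0],
    [0,0,0],
    [0,0,0],
    [0,0,0],
    [0,0,0],
    [0,0,0],
  ],
  xyz=[
    [0,0,-2],
    [0,0,-5],
    [0,0,-8],
    [0,0,-11],
    [-3,-2,-14],
    [-7,-5,-17],
    [-11,-8,-18],
    [-15,-11,-18],
  ],
  jaw=[100,100,100,100,100,100,100,100],
)

```text
time_s: 9.25
eef_pos: [0.4558, 0.1111, 0.3678]
eef_rot: [0.002, 0.622, 0.783, 0.002]
wrist_force: [0.5, -0.6, 0.1]
opening: 0.999
grasp_force: 0.0
```

```bash
python3 - <<'E'
from h import *
st()
a=ctrl.camera("side");b=ctrl.camera("top")
cv2.imwrite("pics/side3.png",a[:,:,::-1]);cv2.imwrite("pics/top3.png",b[:,:,::-1])
a=cv2.resize(a[130:300,190:320][:,:,::-1],None,fx=2.6,fy=2.6,interpolation=2);b=cv2.resize(b[150:260,170:345][:,:,::-1],None,fx=2.5,fy=2.5,interpolation=2)
W=np.zeros((442,338+438,3),np.uint8);W[:,:338]=a;W[:275,338:]=b[:,:438];cv2.imwrite("pics/s3.png",W)
E
```

```text
{'time_s': 9.25, 'q': array([-0.0152, -0.144 ,  1.7029,  0.0008,  1.5777, -0.2427]), 'eef_pos': array([0.4558, 0.1111, 0.3678]), 'eef_rot': array([0.0017, 0.6223, 0.7828, 0.0018]), 'wrist_force': array([ 0.5055, -0.5671,  0.1498]), 'torque': array([-0.0467, -0.0271, -0.0201]), 'opening': 0.9986604243919757, 'grasp_force': 0.0}
```

View pics/s3.png

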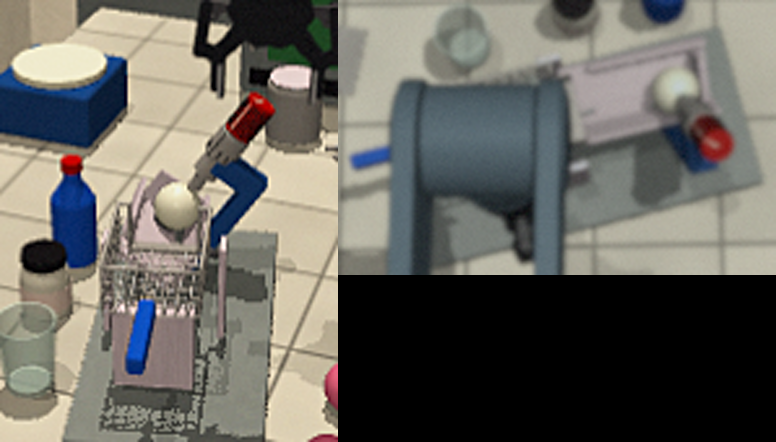

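The ball is seated in the gauge: its side centre (177,205) and top centre (675,90) match the predicted seat within 1 px. The basket is level. Next is the cap.

```bash
cat >> h.py <<'E'
zs=np.array([-.574,-.0857,.815]);zs/=np.linalg.norm(zs)
ax=zs[0]*ex+zs[1]*ey+zs[2]*ez
seat=O+[0,0,.08]+.03*ax
E
python3 - <<'E'
from h import *
print("ball",tri((258.1,208.8),(304.8,186)),"seat",seat,"ax",ax)
for n in("side","top"):
    im=cv2.imread(f"pics/{n}3.png");h=cv2.cvtColor(im,cv2.COLOR_BGR2HSV)
    m=((h[...,0]<8)|(h[...,0]>172))&(h[...,1]>120)&(h[...,2]>50)
    k,l,s,c=cv2.connectedComponentsWithStats(m.astype(np.uint8))
    for i in range(1,k):
        if s[i,4]>60 and s[i,4]<400: print(n,s[i],c[i])
    for d in(.10,.115,.13,.145,.16,.175,.19):
        print(d,proj(n,seat+d*ax))
p,r=tri((291.2,170),(321.6,207.2));print(p,r,"along",(p-seat)@ax,"off",(p-seat)-((p-seat)@ax)*ax)
E
```

```text
ball (array([ 0.6117, -0.0636,  0.1051]), np.float64(0.000462646653558823)) seat [ 0.6106 -0.0654  0.1044] ax [-0.5394 -0.2135  0.8146]
side [277 165  19  20 170] [286.2529 174.1588]
side [315 269  20  20 301] [324.3056 278.5017]
side [305 297  22  22 364] [315.239  307.5907]
0.1 [276.8121 186.9008]
0.115 [279.6125 183.5217]
0.13 [282.4338 180.1179]
0.145 [285.2759 176.6894]
0.16 [288.1388 173.2363]
0.175 [291.0226 169.7586]
0.19 [293.9272 166.2563]
top [313 197  15  17 169] [319.8521 205.3254]
0.1 [314.382  198.3976]
0.115 [315.8399 200.3443]
0.13 [317.3269 202.3299]
0.145 [318.8438 204.3554]
0.16 [320.3916 206.4221]
0.175 [321.9713 208.5312]
0.19 [323.5838 210.6841]
[ 0.5177 -0.1022  0.2466] 0.004506569443858136 along 0.1737717116684865 off [0.0009 0.0002 0.0006]
```

```bash
cat >> h.py <<'E'
def capR(Rc,phi=0): # minimal rotation bringing tool z onto -ax, then spin phi
    z=Rc[:,2];v=np.cross(z,-ax);a=np.arcsin(np.linalg.norm(v)) if z@-ax>0 else np.pi-np.arcsin(np.linalg.norm(v))
    return R.from_rotvec(v/max(np.linalg.norm(v),1e-9)*a).as_matrix()@Rc@R.from_rotvec([0,0,phi]).as_matrix()
def Rnow():
    q=ctrl.get_obs()["eef_rot"];return R.from_quat([q[1],q[2],q[3],q[0]]).as_matrix()
E
python3 - <<'E'
from h import *
Rc=Rnow();print(rel(seat+.235*ax,capR(Rc)));print(rel(seat+.235*ax,capR(Rc,-.5)))
E
```

```text
(array([-5.8129,  0.9122, -0.    ]), array([-22.5634,  -2.1895,   7.1241]))
(array([-5.9177, -0.56  , -4.6214]), array([-22.5634,  -2.1895,   7.1241]))
```

Request:
send_rows(
  dr=[
    [-0.7,0.1,0],
    [-1.5,0.2,0],
    [-2.2,0.4,0],
    [-3,0.5,0],
    [-3.7,0.6,0],
    [-4.4,0.7,0],
    [-5.1,0.8,0],
    [-5.8,0.9,0],
  ],
  xyz=[
    [-3,-0.3,0],
    [-6,-0.6,0.5],
    [-9,-0.9,1.5],
    [-12,-1.2,2.5],
    [-15,-1.5,4],
    [-18,-1.8,5.5],
    [-20.5,-2,6.5],
    [-22.6,-2.2,7.1],
  ],
  jaw=[100,100,100,100,100,100,100,100],
)

```text
time_s: 10.35
eef_pos: [0.4859, -0.1136, 0.2945]
eef_rot: [0.151, 0.593, 0.746, 0.264]
wrist_force: [-0.1, 0.2, -0.8]
opening: 0.999
grasp_force: 0.0
```

```bash
python3 - <<'E'
from h import *
st();Rc=Rnow();print(rel(seat+.235*ax,capR(Rc)))
E
```

```text
{'time_s': 10.35, 'q': array([-0.8258, -0.3113,  2.0937,  0.6232,  1.1881, -1.2419]), 'eef_pos': array([ 0.4859, -0.1136,  0.2945]), 'eef_rot': array([0.151 , 0.5928, 0.7457, 0.2641]), 'wrist_force': array([-0.0668,  0.2201, -0.8483]), 'torque': array([-0.142 ,  0.2433, -0.0068]), 'opening': 0.9990947600803343, 'grasp_force': 0.0}
(array([-0.0079, -0.0156,  0.    ]), array([-0.1229, -0.1194, -0.261 ]))
```

Request:
send_rows(
  dr=[
    [0,0,-1.75],
    [0,0,-3.5],
    [0,0,-5.25],
    [0,0,-7],
    [0,0,-8.75],
    [0,0,-10.5],
    [0,0,-12.25],
    [0,0,-14],
  ],
  xyz=[
    [-0.1,-0.1,0],
    [-0.1,-0.1,0],
    [-0.1,-0.1,0],
    [-0.1,-0.1,0],
    [-0.1,-0.1,0],
    [-0.1,-0.1,0],
    [-0.1,-0.1,0],
    [-0.1,-0.1,0],
  ],
  jaw=[100,100,100,100,100,100,100,100],
)

```text
time_s: 11.35
eef_pos: [0.4854, -0.1137, 0.2942]
eef_rot: [0.288, -0.062, 0.951, 0.094]
wrist_force: [-0.2, 0.5, 0.3]
opening: 0.998
grasp_force: 0.0
```

```bash
python3 - <<'E'
from h import *
st();Rc=Rnow();print(rel(seat+.158*ax,capR(Rc)))
a=ctrl.camera("side")[120:240,210:340][:,:,::-1];b=ctrl.camera("top")[150:260,230:380][:,:,::-1]
a=cv2.resize(a,None,fx=3,fy=3,interpolation=2);b=cv2.resize(b,None,fx=2.6,fy=2.6,interpolation=2)
W=np.zeros((360,390+390,3),np.uint8);W[:,:390]=a;W[:286,390:]=b;cv2.imwrite("pics/s4.png",W)
E
```

```text
{'time_s': 11.35, 'q': array([-0.8256, -0.3108,  2.0931,  0.6207,  1.1892, -2.7136]), 'eef_pos': array([ 0.4854, -0.1137,  0.2942]), 'eef_rot': array([ 0.288 , -0.0617,  0.951 ,  0.0943]), 'wrist_force': array([-0.1569,  0.4878,  0.2959]), 'torque': array([-0.0829,  0.2069, -0.0481]), 'opening': 0.9983746580638012, 'grasp_force': 0.0}
(array([ 0.0162, -0.034 , -0.    ]), array([ 0.0236, -0.1392,  7.4369]))
```

View pics/s4.png

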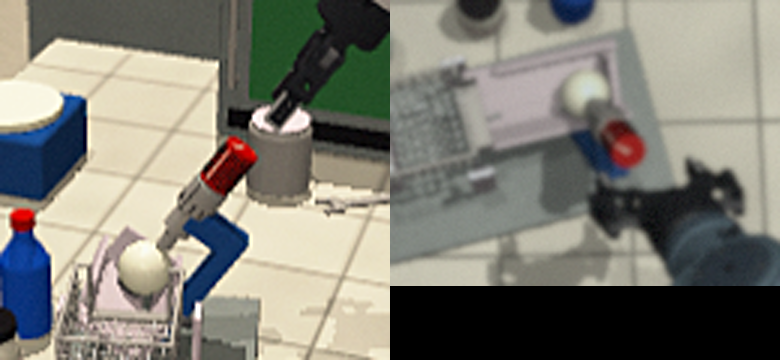

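The tool is in line with the gauge axis in both views: fingertips at (275,110) and cap at (238,155) in the side crop, gripper at (665,200) and cap at (627,150) in the top crop. I'll move down and grip.

Request:
send_rows(
  dr=[
    [0,0,0],
    [0,0,0],
    [0,0,0],
    [0,0,0],
    [0,0,0],
    [0,0,0],
    [0,0,0],
    [0,0,0],
  ],
  xyz=[
    [0,-0.1,1.2],
    [0,-0.1,2.4],
    [0,-0.1,3.6],
    [0,-0.1,4.8],
    [0,-0.1,6],
    [0,-0.1,7],
    [0,-0.1,7.4],
    [0,-0.1,7.4],
  ],
  jaw=[100,100,100,100,100,100,100,100],
)

```text
time_s: 12.45
eef_pos: [0.5247, -0.0988, 0.2319]
eef_rot: [0.287, -0.058, 0.951, 0.096]
wrist_force: [0.0, 0.3, 0.1]
opening: 1.001
grasp_force: 0.0
```

```bash
python3 - <<'E'
from h import *
st();print(rel(seat+.158*ax,capR(Rnow())))
a=ctrl.camera("side")[120:240,210:340][:,:,::-1];b=ctrl.camera("top")[150:260,230:380][:,:,::-1]
a=cv2.resize(a,None,fx=3,fy=3,interpolation=2);b=cv2.resize(b,None,fx=2.6,fy=2.6,interpolation=2)
W=np.zeros((360,390+390,3),np.uint8);W[:,:390]=a;W[:286,390:]=b;cv2.imwrite("pics/s5.png",W)
E
```

```text
{'time_s': 12.45, 'q': array([-0.7212, -0.1484,  2.0984,  0.6605,  0.9964, -2.7276]), 'eef_pos': array([ 0.5247, -0.0988,  0.2319]), 'eef_rot': array([ 0.2869, -0.0581,  0.9514,  0.0958]), 'wrist_force': array([0.0339, 0.2775, 0.1309]), 'torque': array([-0.0912,  0.3049,  0.0138]), 'opening': 1.0007702160438627, 'grasp_force': 0.0}
(array([ 0.0235, -0.0479,  0.    ]), array([-0.125 , -0.0229, -0.0745]))
```

View pics/s5.png

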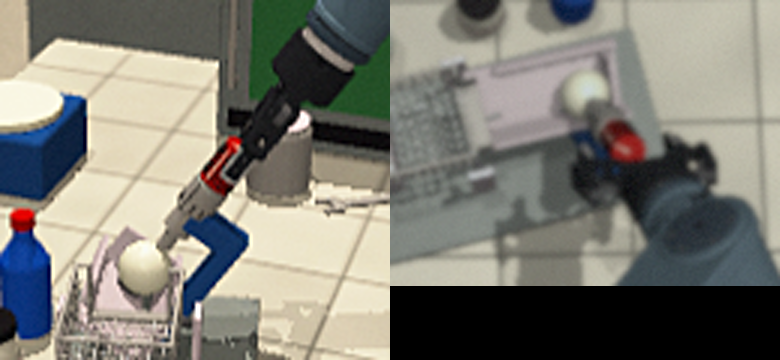

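The side view shows the fingers straddling the cap's upper half around (232,160), with the thimble below still free. I'll close on the cap.

Request:
send_rows(
  dr=[
    [0,0,0],
    [0,0,0],
    [0,0,0],
    [0,0,0],
    [0,0,0],
    [0,0,0],
    [0,0,0],
    [0,0,0],
  ],
  xyz=[
    [-0.1,0,0],
    [-0.1,0,0],
    [-0.1,0,0],
    [-0.1,0,0],
    [-0.1,0,0],
    [-0.1,0,0],
    [-0.1,0,0],
    [-0.1,0,0],
  ],
  jaw=[50,0,0,0,0,0,0,0],
)

```text
time_s: 13.55
eef_pos: [0.5252, -0.0977, 0.2333]
eef_rot: [0.287, -0.059, 0.951, 0.097]
wrist_force: [-7.9, 5.0, 8.6]
opening: 0.429
grasp_force: 58.8
```

```bash
cat >> h.py <<'E'
def tool():
    o=ctrl.get_obs();M=Rnow();p=o["eef_pos"]-seat;print("t",o["time_s"],"F tool",M.T@o["wrist_force"],"T tool",M.T@o["torque"],"along",p@ax*1e3,"off(tool) mm",M.T@(p-p@ax*ax)*1e3,"z err",M.T@-ax,"q",o["q"][3:],"open",o["opening"],"g",o["grasp_force"])
E
python3 - <<'E'
from h import *
tool()
E
```

```text
t 13.55 F tool [  1.4734   7.5236 -10.0954] T tool [-0.8545  0.4806 -0.0142] along 157.92710631106164 off(tool) mm [-0.0887  1.42    0.0064] z err [-0.0047 -0.0048  1.    ] q [ 0.6605  0.9998 -2.7254] open 0.4294559263785934 g 58.751569390296936
```

Request:
send_rows(
  dr=[
    [0,0,0],
    [0,0,1.4],
    [0,0,2.8],
    [0,0,4.2],
    [0,0,5.6],
    [0,0,7],
    [0,0,8.5],
    [0,0,10],
  ],
  xyz=[
    [0,0.1,-0.06],
    [0,0.1,-0.04],
    [0,0.1,-0.02],
    [0,0.1,0.01],
    [0,0.1,0.03],
    [0,0.1,0.05],
    [0,0.1,0.07],
    [0,0.1,0.1],
  ],
  jaw=[0,0,0,0,0,0,0,0],
)

```text
time_s: 14.55
eef_pos: [0.526, -0.0957, 0.2326]
eef_rot: [0.2, 0.427, 0.852, 0.229]
wrist_force: [-0.8, 9.8, 6.2]
opening: 0.432
grasp_force: 60.7
```

```bash
python3 - <<'E'
from h import *
tool()
E
```

```text
t 14.55 F tool [ 7.585   8.1961 -3.3295] T tool [-0.9503  1.1809 -0.0712] along 156.49141420637432 off(tool) mm [2.479  1.9006 0.0181] z err [-0.0074  0.0001  1.    ] q [ 0.6628  0.9967 -1.6717] open 0.43202920460444516 g 60.66022038459778
```

Request:
send_rows(
  dr=[
    [0,0,0],
    [0,0,1.4],
    [0,0,2.8],
    [0,0,4.2],
    [0,0,5.6],
    [0,0,7],
    [0,0,8.5],
    [0,0,10],
  ],
  xyz=[
    [0.14,0.15,0],
    [0.14,0.15,0.02],
    [0.14,0.15,0.04],
    [0.14,0.15,0.06],
    [0.14,0.15,0.08],
    [0.14,0.15,0.1],
    [0.14,0.15,0.12],
    [0.14,0.15,0.15],
  ],
  jaw=[0,0,0,0,0,0,0,0],
)

```text
time_s: 15.55
eef_pos: [0.5278, -0.0946, 0.2323]
eef_rot: [0.06, 0.796, 0.524, 0.298]
wrist_force: [9.3, 4.3, -0.1]
opening: 0.425
grasp_force: 60.4
```

```bash
python3 - <<'E'
from h import *
tool()
E
```

```text
t 15.55 F tool [6.2621 5.4361 5.9834] T tool [-0.207   1.3246 -0.0818] along 155.06340186050653 off(tool) mm [ 4.2638 -0.4095  0.0107] z err [-0.0022  0.0036  1.    ] q [ 0.6633  0.9892 -0.621 ] open 0.424941610321647 g 60.422964692115784
```

Request:
send_rows(
  dr=[
    [0,0,0],
    [0,0,1.4],
    [0,0,2.8],
    [0,0,4.2],
    [0,0,5.6],
    [0,0,7],
    [0,0,8.5],
    [0,0,10],
  ],
  xyz=[
    [0.12,0.09,0.06],
    [0.12,0.12,0.08],
    [0.13,0.14,0.1],
    [0.13,0.16,0.13],
    [0.13,0.19,0.15],
    [0.12,0.21,0.17],
    [0.11,0.24,0.19],
    [0.1,0.26,0.21],
  ],
  jaw=[0,0,0,0,0,0,0,0],
)

```text
time_s: 16.55
eef_pos: [0.5305, -0.0951, 0.2321]
eef_rot: [-0.096, 0.951, 0.057, 0.287]
wrist_force: [-7.2, 0.2, 9.8]
opening: 0.432
grasp_force: 61.9
```

```bash
python3 - <<'E'
from h import *
tool()
E
```

```text
t 16.55 F tool [ -0.467   -2.8291 -11.8022] T tool [ 1.4209 -0.1849 -0.0816] along 153.57864929037203 off(tool) mm [ 3.8534 -2.8777 -0.0072] z err [0.0039 0.0027 1.    ] q [0.6605 0.9859 0.4297] open 0.4318778948666148 g 61.949944496154785
```

Request:
send_rows(
  dr=[
    [0,0,0],
    [0,0,1],
    [0,0,2],
    [0,0,3],
    [0,0,4],
    [0,0,5],
    [0,0,6],
    [0,0,6.7],
  ],
  xyz=[
    [-0.01,-0.05,-0.07],
    [0,-0.04,-0.06],
    [0,-0.02,-0.04],
    [0,0,-0.03],
    [0,0.02,-0.01],
    [0,0.03,0],
    [0,0.05,0.02],
    [0,0.06,0.03],
  ],
  jaw=[0,0,0,0,0,0,0,0],
)

```text
time_s: 17.55
eef_pos: [0.5308, -0.0964, 0.232]
eef_rot: [-0.188, 0.913, -0.272, 0.238]
wrist_force: [-9.3, -1.6, 10.0]
opening: 0.431
grasp_force: 62.3
```

```bash
python3 - <<'E'
from h import *
tool()
E
```

```text
t 17.55 F tool [ -2.6047   0.326  -13.5083] T tool [ 0.7742 -0.586  -0.0897] along 153.51947773569034 off(tool) mm [ 2.0365 -3.7974 -0.0123] z err [ 0.0033 -0.0014  1.    ] q [0.6605 0.9845 1.1266] open 0.43109055912445393 g 62.275943756103516
```

The cap advanced only 0.06 mm over 0.7 rad, so the ratchet seems to have slipped. I'll confirm with a short turn while taking off the axial push.

Request:
send_rows(
  dr=[
    [0,0,0],
    [0,0,0],
    [0,0,1],
    [0,0,2],
    [0,0,3],
    [0,0,4],
    [0,0,4.5],
    [0,0,5],
  ],
  xyz=[
    [-0.03,0,-0.08],
    [-0.04,0,-0.08],
    [-0.04,0.02,-0.08],
    [-0.04,0.03,-0.08],
    [-0.04,0.05,-0.08],
    [-0.04,0.07,-0.08],
    [-0.04,0.08,-0.08],
    [-0.04,0.08,-0.08],
  ],
  jaw=[0,0,0,0,0,0,0,0],
)

```text
time_s: 18.55
eef_pos: [0.53, -0.0971, 0.2315]
eef_rot: [-0.243, 0.811, -0.5, 0.181]
wrist_force: [0.3, -2.7, 2.8]
opening: 0.431
grasp_force: 61.2
```

```bash
python3 - <<'E'
from h import *
tool()
E
```

```text
t 18.55 F tool [ 2.7233 -0.778  -2.685 ] T tool [ 0.8291  0.2228 -0.064 ] along 153.6953220086504 off(tool) mm [ 0.1001 -3.1949 -0.0099] z err [ 0.0014 -0.003   1.    ] q [0.6609 0.9842 1.6482] open 0.4314027253040603 g 61.228673458099365
```

With the push relieved, 0.52 rad of turning gave no further feed and the torque held, so the ratchet is slipping with the ball pressed. Total slip is about 1.5 rad, inside half a turn. I'll let go and back off along the axis.

Request:
send_rows(
  dr=[
    [0,0,0],
    [0,0,0],
    [0,0,0],
    [0,0,0],
    [0,0,0],
    [0,0,0],
    [0,0,0],
    [0,0,0],
  ],
  xyz=[
    [0,0,0],
    [0,0,0],
    [0,0,0],
    [0,0,0],
    [0,0,0],
    [0,0,0],
    [0,0,-0.5],
    [0,0,-1.5],
  ],
  jaw=[60,100,100,100,100,100,100,100],
)

```text
time_s: 19.55
eef_pos: [0.5211, -0.0994, 0.2434]
eef_rot: [-0.243, 0.812, -0.499, 0.18]
wrist_force: [0.2, 0.0, 0.1]
opening: 0.999
grasp_force: 0.0
```

Request:
send_rows(
  dr=[
    [0,0,0],
    [0,0,0],
    [0,0,0],
    [0,0,0],
    [0,0,0],
    [0,0,0],
    [0,0,0],
    [0,0,0],
  ],
  xyz=[
    [0,0,-1.5],
    [0,0,-3],
    [0,0,-4.5],
    [0,0,-6],
    [0,0,-8],
    [0,0,-10],
    [0,0,-12],
    [0,0,-12],
  ],
  jaw=[100,100,100,100,100,100,100,100],
)

```text
time_s: 20.55
eef_pos: [0.4572, -0.1264, 0.343]
eef_rot: [-0.242, 0.812, -0.5, 0.182]
wrist_force: [0.1, -0.7, 0.3]
opening: 0.999
grasp_force: 0.0
```

```bash
python3 - <<'E'
from h import *
st()
a=ctrl.camera("side");b=ctrl.camera("top")
a=cv2.resize(a[130:300,190:320][:,:,::-1],None,fx=3,fy=3,interpolation=2);b=cv2.resize(b[150:260,170:345][:,:,::-1],None,fx=2.3,fy=2.3,interpolation=2)
W=np.zeros((510,390+402,3),np.uint8);W[:,:390]=a;W[:253,390:]=b[:,:402];cv2.imwrite("pics/s6.png",W)
E
```

```text
{'time_s': 20.55, 'q': array([-0.9118, -0.409 ,  2.0623,  0.606 ,  1.3405,  1.665 ]), 'eef_pos': array([ 0.4572, -0.1264,  0.343 ]), 'eef_rot': array([-0.2424,  0.8115, -0.4996,  0.1819]), 'wrist_force': array([ 0.0737, -0.6716,  0.3217]), 'torque': array([-0.1434,  0.2557, -0.0233]), 'opening': 0.9987240467796775, 'grasp_force': 0.0}
```

View pics/s6.png

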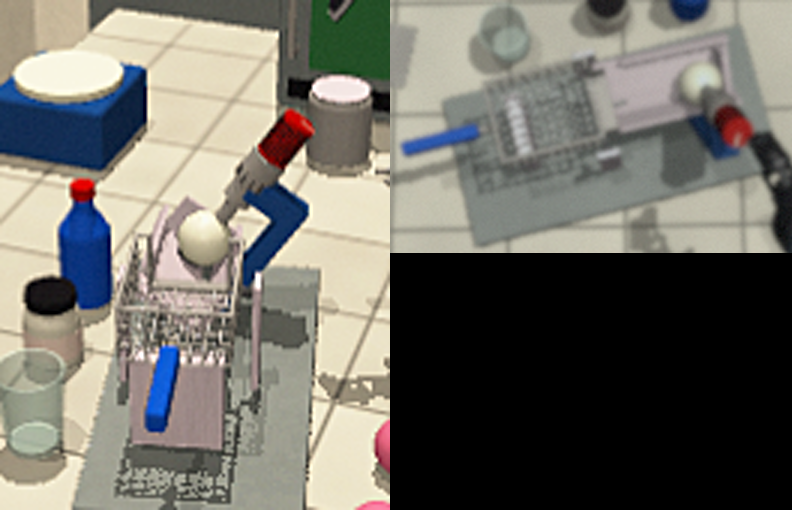

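The ball is clamped at the seat (side crop (204,238)) with the spindle on it, the basket is level and empty, and the other things look undisturbed. I'm handing in.

```bash
python3 -c "
from bench import ctrl
print(ctrl.hand_in())"
```

```text
the job is handed in; nothing more can be done
None
```

I handed the job in at about 21 s. The ball rolled into the gauge untouched, the basket is back down level, and the cap was turned until it slipped (about 1.5 rad of slip by my estimate). The ball is left clamped and the gripper is clear.

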